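Measure a plaster test bar with the ratchet micrometer

TASK

Lay the plaster test bar with the green band flat on the granite under the micrometer and slide it in gently until its green-banded end rests square against the little steel stop, then let go of it. Then bring the micrometer's spindle down onto it by turning the small ratchet knob on top clockwise until the ratchet slips, let it slip between a tenth and a third of a turn in all, and leave the bar clamped there, hands off, for the reading. The plaster is soft, so do not ram it into the stop or squeeze it harder than the ratchet does, and leave the other things on the bench where they are.

Things in the scene. Friction and masses are not known exactly. Their poses are not given: they have to be found in the camera images.
- bar: the plaster test bar to measure: white, 150 mm long (its x), 22 mm wide (y), cast 12 to 17 mm thick (z; the thickness is what the reading is for), about 60 g; a green band 16 mm wide goes round it near its +x end. Origin: centre of its underside, z up. It lies on the drying board among two plain bars of the same size, about 50 mm clear between them.
- bar_end (a point): middle of the lower edge of the test bar's end face at its green-banded (+x) end, at the height of its underside; axes as the bar's.
- bar_b: a plain buff plaster bar, same size, to be left alone; origin centre of underside.
- bar_c: another plain buff plaster bar, same size, to be left alone; origin centre of underside.
- board: plywood drying board, fixed, 200 x 230 x 12 mm; the bars lie on it along its x; origin centre of underside.
- stand: comparator stand, fixed: dark granite base, top 40 mm above the bench, reaching from x -140 to +60 mm and y -130 to +60 mm of its origin. Origin: on the bench under the vertical spindle axis. Its -x side is open: a bar is slid in from there along the stand's +x. An upright micrometer head, spindle down, is held over the granite.
- column_top (a point): top of the stand's steel column, 28 mm dia, 162 mm above the bench, 95 mm from the spindle axis on the stand's -y side. From it a grey arm up to 34 mm wide (x), 76 to 102 mm above the bench, reaches to the head. On the arm sits the head's dark box, 34 x 56 mm, up to 136 mm, and on that the silver thimble.
- stop: steel back stop on the granite, 44 mm wide (y), 10 mm high, its face 20 mm behind the spindle axis and looking to the stand's -x. Origin: foot of that face, at its middle, at the granite's top; axes as the stand's. When the bar is home, bar_end lies at this point with the bar's x along the stand's x.
- spindle: steel micrometer spindle, 8 mm dia, vertical, does not rotate; origin at the centre of its flat lower measuring face, z up. It starts 3 to 7 mm higher than the top of the bar when that is laid on the granite, goes down 10 mm for each full clockwise turn of the thimble (quick-feed thread) and stays where it is when the knob is let go.
- ratchet_mid (a point): dark knurled ratchet knob on top of the head: 18 mm dia, 28 mm high, upright, from 171 to 199 mm above the bench; this point is halfway up on its axis. It stays at its height as it turns. Clockwise seen from above drives the spindle down. Drag while running free about 0.015 N m; with the spindle bearing on something it slips at about 0.04 N m, then some 15 N on the spindle.
- thimble_top (a point): centre of the top of the big silver thimble, 26 mm dia, from 139 to 169 mm above the bench, just under the ratchet knob, which carries it round. Turned directly it has no force limit. A red line runs up its side and over its rim, a white line across the knob's top from the axis to the rim; they start in line, and their angle shows the slip.
- ratchet (a joint): how far the ratchet knob has slipped on the thimble, rad, 0 at the start, growing as it slips clockwise; constant while the knob carries the thimble along.
- mould: strapped white plaster block mould, 85 x 95 x 125 mm, bystander at the back; origin centre of underside.
- cup_mould: round strapped plaster mould, 104 mm dia, 100 mm high, bystander at the back; origin centre of underside.
- key_tray: blue plastic tray of brass mould keys, 100 x 140 x 30 mm, bystander; origin centre of underside.
- brush: dusting brush lying on the bench at the left, bystander; origin at the centre of its underside.
- mug: blue mug, 80 mm dia, 92 mm high, bystander at the left; origin centre of underside.
- caliper: digital caliper lying on the bench at the right, 200 mm long, bystander; origin centre of underside of its beam.
Mind the look-alikes: they are no part of the job. What is shaped like the bar but red or yellow is not meant.

How it is judged:
On the way, in this order (a step that is already met when the one before it is completed fails the run):
1. the green-banded bar lies flat on the granite under the raised spindle, its banded end against the steel stop, let go (x of bar_end in the frame of stop between -0.0015 and 0.0015 m and y of bar_end in the frame of stop between -0.006 and 0.006 m and z of bar_end in the frame of stop between -0.002 and 0.002 m and angle between the x axis of bar and the x axis of stand, either way round below 0.06 rad and angle between bar's own z axis and vertical below 0.04 rad and contact force between each of spindle, the fingers and bar below 0.5 N and linear speed of bar below 0.02 m/s), for 0.2 s.
2. the ratchet has slipped at least a tenth of a turn with the spindle bearing on the bar (x of bar_end in the frame of stop between -0.0015 and 0.0015 m and y of bar_end in the frame of stop between -0.006 and 0.006 m and z of bar_end in the frame of stop between -0.002 and 0.002 m and angle between the x axis of bar and the x axis of stand, either way round below 0.06 rad and angle between bar's own z axis and vertical below 0.04 rad and value of joint ratchet above 0.6 rad and contact force between spindle and bar above 4 N), for 0.2 s.
At the end, for the whole second after the job is handed in: The green-banded bar lies flat on the granite, banded end within 1.5 mm of the stop, 6 mm of centre and 0.06 rad of square, clamped by the spindle with 4 to 22 N; the ratchet has slipped 0.6 to 2.2 rad (a tenth to a third of a turn); all at rest and let go (all of step 2 and contact force between spindle and bar below 22 N and value of joint ratchet below 2.2 rad and linear speed of bar below 0.02 m/s and velocity of joint ratchet below 0.1 rad/s); the robot touches nothing.
It fails at once if the spindle crushes the plaster (more than 22 N) (contact force between spindle and bar above 22 N).
It fails at once if the bar is rammed against the stop (more than 14 N) (contact force between bar and stop above 14 N).
It fails at once if the ratchet is run on for more than a third of a turn of slip (value of joint ratchet above 2.2 rad).
It fails at once if another thing on the bench is shifted by more than 20 mm (distance of any of bar_b, bar_c, mould, cup_mould, key_tray, brush, mug, caliper from where it was at the start of the episode above 0.02 m).
It also fails if it takes over 64 s, if anything falls off the work surface, if the arm or the gripper's body presses on something with over 40 N, if the wrist force passes 120 N, or if a joint passes its speed limit or range.

ROBOT

A 6-joint arm with a two-finger parallel gripper is mounted at the origin on the work surface. World frame = base frame: x ahead of the robot, y to its left, z up, the work surface at z = 0. Lengths are in m, angles in rad, forces in N, time in s.
With the tool pointing down it reaches from about 0.375 to 0.925 m from the base axis. Payload 5.7 kg.
Tool frame: the origin (TCP) lies on the centre line of the jaws, within the pads' length; the fingertips stand 11 mm ahead of it and the grasp point (between the pads) lies 8 mm behind it; y points along the fingers, x is the direction in which the jaws open and shut, and the axes are right-handed (so a half turn about y gives the same grasp; the last joint's range is limited). The gripper opens to 85 mm and grips with 20 to 120 N. Pads are 22 mm wide; open, the fingers measure 114 mm over their backs; the gripper's body (76 mm by 85 mm) begins 54 mm behind the grasp point. The pads swing forward as they close: fully open they stand 13 mm farther back than shut.
Start: joints at [1.112, 0.359, 1.51, -0, 1.272, -0.115], TCP at [0.202, 0.565, 0.203] pointing down, gripper open.
Joint ranges: [-2.97, 2.97], [-1.01, 2.36], [0.21, 2.38], [-0.96, 4.11], [0.2, 2.71], [-2.98, 2.98]. Speed limits (rad/s): [2.39, 2.39, 3.14, 3.14, 3.14, 3.14].

INTERFACE

Orientations are given as a unit quaternion [w, x, y, z].
In Python, from bench import robot gives the robot as it stands.
- The arm moves only by the tool jog_arm, never from a script. Its argument "targets" is a list that holds one entry, the list of rows, each a list of 7 numbers: the turn, a rotation vector about the world's x, y, z in rad, then the shift along the world's x, y, z in mm, then the opening, from -1 (shut) to 1 (fully open), so that 0 is half open. In form: [[[ax, ay, az, dx, dy, dz, gripper], ...]]. A call has 1 to 12 rows; each row shifts and turns the pose as measured when the row begins; what a row does not reach is not made up. A row lasts 1/8 s, in which the tool goes at most 62.5 mm and 10.7 degrees, less where a joint would pass 70% of its speed; a pose out of reach is approached as far as the arm can. A call is refused whole if a number of a shift passes 62.5 or a number of a turn 0.188, either way. A call with a gripper value outside its range is refused whole. The fingers move at their own pace and stop on an object; the grip force is fixed at half the most. Time passes only in rows, so rows that do not move let the fingers close. It gives the time, the measured TCP pose, the force and the opening at its end, in the units of the state.
- robot.sense(): the state, without advancing time (a new reading comes with each control period).
- robot.camera(name): name is "scene" or "top"; returns a dict with "image" (400x640x3 uint8, red, green, blue), "vertical_fov" (degrees; the focal length in pixels is half the picture's height over the tangent of half this angle, whatever the lens; pixels are square), "cx", "cy" (the principal point, pixels), "R" (3x3) and "t" (3): a world point X has camera coordinates R X + t. Camera axes: x right, y down, z forward; pixel columns grow to the right and rows downward; lengths in m; the calibration is good to about 2 mm. A picture is of the moment at which its call begins. There is no depth.
- robot.job_done(): hands the job in, once; it reports no verdict.
Trained networks look in a picture, given as the dict that the camera call returned (one of the last four; its "shot" number tells which), for a name from the list of things; names that differ only in an ending like _2 or _b are one class to them, and where a whole thing is asked for, a point or a joint stands for the part that bears it (a point fixed in the world has none). Each returns a list of dicts, best first, with "score" (0 to 1); they miss things now and then, are a little off and sometimes report something else, mostly with a low value. They report only what shows in the picture. A call takes as long as a camera call. They do not tell look-alikes from the thing itself.
- robot.boxes_of(picture, name): "rect" ([left, top, right, bottom] in pixels, round what is visible of it).
The state is a dict: "clock": time; "joints": joint angles; "dq": joint speeds; "joint_torque": joint torques, N m; "eef_pos": TCP position; "orientation": TCP orientation; "ft_force": force on the tool from outside, world axes, zero at the start; "ft_torque": the same for the moment, N m; "finger_gap": opening from 0.0 (shut) to 1.0 (fully open).
Only numpy, scipy, OpenCV 4.12 (cv2) and the standard library are available. Lean on these libraries where they do the work, as an engineer would, in place of code of your own. Each camera call takes 0.05 s, during which the arm holds its last target. There are 200 camera calls.

## Working session

There is one attempt and no reset: what is moved stays moved. The work goes in short steps, Python scripts to look and compute and a tool call to move; the robot and the scene stay as the last step left them, time stands still between calls to the robot, and variables do not carry over. Pictures are saved under pics/ and viewed, about 8 in all and at most 12, crops included, and the job is handed in when it is done.

Besides the shell and the picture viewer there is one more tool, called after "Call:" by a JSON object that holds its "api" and its "payload", one argument or row to a line. jog_arm: Moves the arm, as the interface text tells. Its arguments: {"type":"object","properties":{"targets":{"type":"array","items":{"type":"array","items":{"type":"array","items":{"type":"number"}}}}},"required":["targets"]}

```bash
mkdir -p pics; ls; cat > h.py <<'E'
from bench import robot
import numpy as np, cv2
def cam(n,save=None):
    p=robot.camera(n)
    if save: cv2.imwrite('pics/'+save,cv2.cvtColor(p['image'],cv2.COLOR_RGB2BGR))
    return p
def f(p): return 200/np.tan(np.radians(p['vertical_fov'])/2)
def proj(p,X):
    c=np.array(p['R'])@np.array(X)+np.array(p['t']); return np.array([p['cx'],p['cy']])+f(p)*c[:2]/c[2]
def back(p,uv,z):
    R=np.array(p['R']);t=np.array(p['t']);o=-R.T@t
    d=R.T@np.array([(uv[0]-p['cx'])/f(p),(uv[1]-p['cy'])/f(p),1]); return o+d*(z-o[2])/d[2]
E
python3 - <<'E'
from h import *
for n in('top','scene'):
    p=cam(n,n+'0.png'); print(n,p['vertical_fov'],p['cx'],p['cy'],np.round(p['R'],3).tolist(),np.round(p['t'],3), 'pos',np.round(-np.array(p['R']).T@p['t'],3))
    for k in('bar','board','stand','ratchet_mid','stop','spindle','column_top'):
        try: print(k,[(np.round(b['rect']).tolist(),round(b['score'],2)) for b in robot.boxes_of(p,k)][:5])
        except Exception as e: print(k,e)
im=np.hstack([cv2.imread('pics/top0.png')]); 
E
```

```text
pics
top 43.0294455038403 325.0792773250118 196.04634427706023 [[-0.001, -1.0, 0.003], [-0.998, 0.001, -0.061], [0.061, -0.003, -0.998]] [0.06  0.534 1.792] pos [0.425 0.065 1.821]
bar [([248.0, 256.0, 287.0, 286.0], 0.84), ([264.0, 182.0, 269.0, 227.0], 0.76), ([280.0, 182.0, 288.0, 225.0], 0.69), ([158.0, 166.0, 199.0, 186.0], 0.69), ([302.0, 182.0, 312.0, 228.0], 0.66)]
board [([251.0, 172.0, 325.0, 239.0], 0.67)]
stand [([366.0, 164.0, 429.0, 228.0], 0.66)]
ratchet_mid []
stop []
spindle []
column_top [([364.0, 162.0, 431.0, 229.0], 0.96)]
scene 50.81449004874881 321.2249771663658 199.02731059773356 [[-0.082, 0.997, -0.012], [0.758, 0.055, -0.65], [-0.647, -0.062, -0.76]] [-0.011 -0.319  1.975] pos [1.519 0.152 1.294]
bar [([446.0, 240.0, 487.0, 255.0], 0.68), ([336.0, 199.0, 343.0, 231.0], 0.67), ([358.0, 202.0, 363.0, 232.0], 0.64), ([358.0, 166.0, 391.0, 188.0], 0.62), ([375.0, 200.0, 384.0, 235.0], 0.49)]
board [([330.0, 195.0, 392.0, 243.0], 0.85), ([256.0, 222.0, 272.0, 229.0], 0.75), ([178.0, 178.0, 212.0, 210.0], 0.28)]
stand [([231.0, 192.0, 282.0, 241.0], 0.71), ([311.0, 246.0, 344.0, 291.0], 0.27)]
ratchet_mid []
stop [([419.0, 203.0, 439.0, 246.0], 0.6), ([258.0, 223.0, 272.0, 229.0], 0.43)]
spindle [([259.0, 191.0, 262.0, 204.0], 0.32)]
column_top [([228.0, 191.0, 285.0, 243.0], 0.89), ([256.0, 223.0, 273.0, 229.0], 0.52)]
```

```bash
python3 - <<'E'
import cv2,numpy as np
a=cv2.imread('pics/top0.png')[130:310,140:460];cv2.imwrite('pics/a.png',cv2.resize(a,(800,450),interpolation=cv2.INTER_CUBIC))
a=cv2.imread('pics/scene0.png')[150:310,200:500];cv2.imwrite('pics/b.png',cv2.resize(a,(800,427),interpolation=cv2.INTER_CUBIC))
E
```

```text
(no output)
```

View pics/a.png

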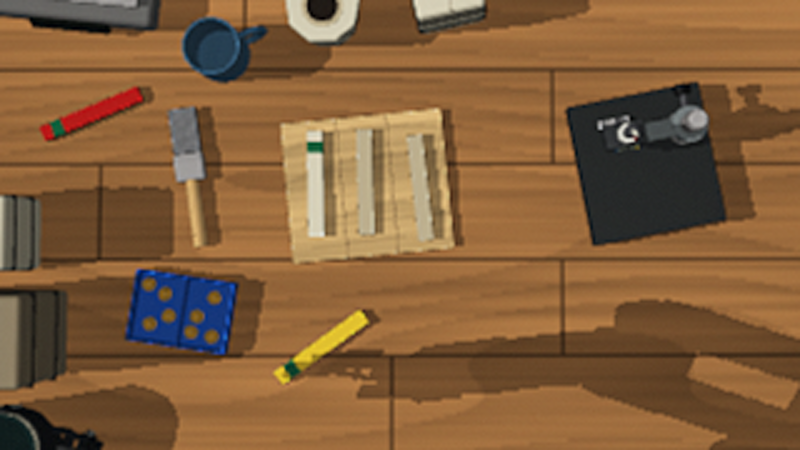

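View pics/b.png

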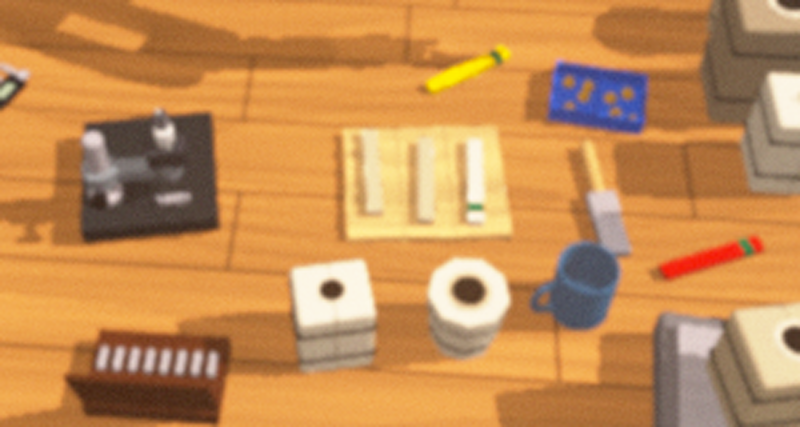

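```bash
cat > m.py <<'E'
from h import *
from scipy.optimize import minimize
def box(x0,x1,y0,y1,z0,z1,pose):
    c,s=np.cos(pose[2]),np.sin(pose[2])
    return [(pose[0]+c*a-s*b,pose[1]+s*a+c*b,z) for a in(x0,x1) for b in(y0,y1) for z in(z0,z1)]
S=8
def hullmask(p,pts,roi):
    h=cv2.convexHull(np.array([proj(p,X) for X in pts],np.float32))
    q=((h-np.array(roi[:2])+.5)*S-.5)
    m=np.zeros(((roi[3]-roi[1])*S,(roi[2]-roi[0])*S),np.uint8)
    cv2.fillConvexPoly(m,np.round(q*16).astype(np.int32),1,shift=4)
    return cv2.resize(m.astype(np.float32),None,fx=1/S,fy=1/S,interpolation=cv2.INTER_AREA)
def fit(views,dims,x0):
    def cost(q):
        return sum(((hullmask(p,box(*dims,q),roi)-w)**2).sum() for p,roi,w in views)
    best=min((minimize(cost,np.array(x0)+d,method='Nelder-Mead',options=dict(initial_simplex=np.array(x0)+d+np.array([[0,0,0],[.01,0,0],[0,.01,0],[0,0,.1]]),xatol=1e-5,fatol=1e-3)) for d in np.array([[0,0,0],[.004,-.004,.05],[-.004,.004,-.05]])),key=lambda r:r.fun)
    return best.x,best.fun
E
cat > run1.py <<'E'
from m import *
ps={n:cam(n) for n in('top','scene')}
p=ps['top']
hsv=lambda p,r:cv2.cvtColor(p['image'],cv2.COLOR_RGB2HSV)[r[1]:r[3],r[0]:r[2]].astype(float)
# stand
roi=(360,155,440,235);v=hsv(p,roi)
w=((v[...,2]<90)&~((v[...,1]>100)&(v[...,2]>45))).astype(np.uint8)
w=cv2.morphologyEx(w,cv2.MORPH_CLOSE,np.ones((7,7)));w=cv2.morphologyEx(w,cv2.MORPH_OPEN,np.ones((3,3)))
cv2.imwrite('pics/w.png',w*255)
g=back(p,(398,196),.04);print('guess',g)
st,c=fit([(p,roi,w.astype(np.float32))],(-.14,.06,-.13,.06,0,.04),(g[0]+.04,g[1]+.035,.18));print('stand',st,c,w.sum())
# bar
for n,roi,z in(('top',(258,176,278,232),0),('scene',(366,195,390,240),0)):
    q=ps[n];v=hsv(q,roi)
    print(n,'S row',v[25,:,1].astype(int).tolist(),'V',v[25,:,2].astype(int).tolist(),'H',v[25,:,0].astype(int).tolist())
def pt(pose,a,b,z): 
    c,s=np.cos(pose[2]),np.sin(pose[2]); return (pose[0]+c*a-s*b,pose[1]+s*a+c*b,z)
for n in ps:
    print(n,'knobtop',proj(ps[n],pt(st,0,0,.199)),'col',proj(ps[n],pt(st,0,-.095,.162)),'stop',proj(ps[n],pt(st,.02,0,.05)))
    b=ps[n]['image'][...,::-1].copy();b=cv2.resize(b,None,fx=4,fy=4,interpolation=cv2.INTER_CUBIC)
    for X,cl in((pt(st,0,0,.199),(0,0,255)),(pt(st,0,-.095,.162),(0,255,0)),(pt(st,.02,.022,.05),(255,0,255)),(pt(st,.02,-.022,.05),(255,0,255)),*[(pt(st,a,b_,.04),(255,255,0)) for a in(-.14,.06) for b_ in(-.13,.06)]):
        cv2.circle(b,tuple(np.round((proj(ps[n],X)+.5)*4).astype(int)),2,cl,-1)
    cv2.imwrite(f'pics/ov_{n}.png',b)
a=cv2.imread('pics/ov_top.png')[620:940,1440:1760];b=cv2.imread('pics/ov_scene.png')[720:1040,880:1200]
cv2.imwrite('pics/ov.png',cv2.resize(np.hstack([a,b]),(800,400)))
E
python3 run1.py
```

```text
guess [ 0.53258369 -0.19716404  0.04      ]
stand [ 0.56891761 -0.15740442  0.1960235 ] 159.202392578125 2946
top S row [119, 122, 120, 127, 103, 51, 32, 35, 36, 35, 35, 63, 137, 122, 124, 124, 118, 119, 119, 117] V [173, 167, 168, 166, 179, 204, 216, 214, 215, 220, 196, 129, 115, 121, 115, 152, 192, 175, 170, 189] H [18, 18, 18, 18, 19, 21, 24, 24, 24, 24, 24, 20, 18, 19, 19, 18, 19, 18, 18, 19]
scene S row [119, 126, 129, 130, 126, 128, 142, 145, 113, 72, 32, 23, 21, 22, 35, 63, 107, 125, 127, 125, 125, 122, 124, 132] V [246, 245, 243, 242, 243, 237, 213, 194, 199, 230, 250, 252, 252, 252, 251, 248, 244, 241, 242, 243, 243, 244, 242, 239] H [21, 20, 20, 19, 20, 18, 17, 16, 16, 18, 19, 22, 21, 22, 22, 22, 20, 20, 20, 20, 20, 20, 20, 18]
top knobtop [392.7646038  181.71109319] col [419.52893958 177.06639427] stop [385.80747131 179.90806705]
scene knobtop [258.88736135 191.65494929] col [233.22643243 201.09454679] stop [263.96728874 222.19854985]
```

View pics/ov.png

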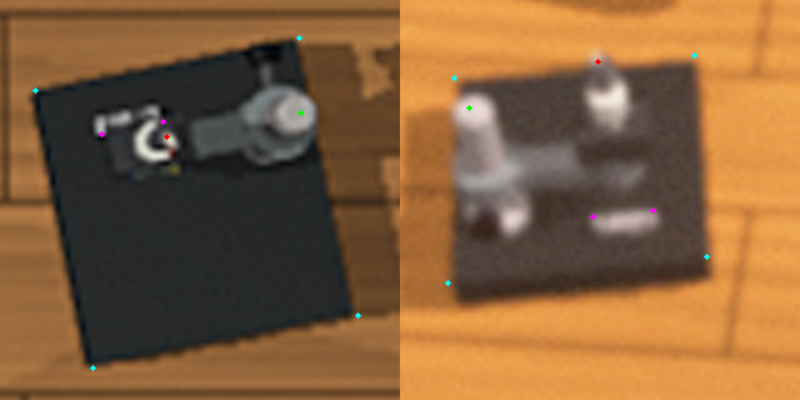

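```bash
cat > run2.py <<'E'
from m import *
ps={n:cam(n) for n in('top','scene')}
def ratio(p,r):
    i=p['image'][r[1]:r[3],r[0]:r[2]].astype(float); return (i[...,0]-i[...,2])/(i[...,0]+i[...,2]+1), i
V=[]
for n,roi in(('top',(360,157,436,233)),('scene',(222,185,292,250))):
    x,i=ratio(ps[n],roi); lo,hi=np.percentile(x,25),np.percentile(x,90)
    w=np.clip((hi-x)/(hi-lo)*1.0,0,1);ww=(w>.5).astype(np.uint8)
    k,l,s,_=cv2.connectedComponentsWithStats(ww);ww=(l==1+s[1:,4].argmax()).astype(np.uint8)
    ww=cv2.morphologyEx(ww,cv2.MORPH_CLOSE,np.ones((5,5)))
    print(n,lo,hi,ww.sum()); V.append((ps[n],roi,ww.astype(np.float32)))
D=(-.14,.06,-.13,.06,0,.04);g=(.569,-.157,.19)
for nm,vs in(('top',V[:1]),('scene',V[1:]),('both',V)): print('stand',nm,*fit(vs,D,g))
B=[]
for n,roi in(('top',(259,178,275,230)),('scene',(372,199,386,238))):
    x,i=ratio(ps[n],roi); hi=np.percentile(x,85);lo=np.percentile(x,12)
    w=np.clip((hi-x)/(hi-lo),0,1); gr=(i[...,1]>i[...,0]*1.15); w[gr]=1
    B.append((ps[n],roi,w.astype(np.float32))); print(n,lo,hi,gr.sum(),np.round(w[len(w)//2],1))
gb=back(ps['top'],(266.5,203),.026);print(gb)
for nm,vs in(('top',B[:1]),('scene',B[1:]),('both',B)): print('bar',nm,*fit(vs,(-.075,.075,-.011,.011,.012,.0265),(gb[0],gb[1],0.)))
E
python3 run2.py
```

```text
top -0.025974025974025976 0.44495412844036697 3015
scene 0.15749379786430806 0.5340136054421769 2134
stand top [ 0.56933072 -0.15839567  0.18958016] 93.63037109375
stand scene [ 0.55609825 -0.15787719  0.22233306] 201.0810546875
stand both [ 0.56851163 -0.1579571   0.19551   ] 346.57568359375
top 0.07142857142857142 0.3165137614678899 24 [0.1 0.  0.  0.3 0.8 1.  1.  1.  1.  1.  0.8 0.  0.  0.  0.  0.1]
scene 0.052083333333333336 0.31869990873049825 8 [0.  0.  0.1 0.6 0.9 1.  1.  1.  0.9 0.6 0.2 0.  0.  0. ]
[0.50917008 0.26675356 0.026     ]
bar top [0.50897003 0.27016773 0.02275714] 5.257309913635254
bar scene [ 0.50880317  0.27155443 -0.00142688] 10.879863739013672
bar both [0.50887902 0.2705164  0.01588577] 21.459232330322266
```

```bash
cat > s.py <<'E'
from h import *
from scipy.spatial.transform import Rotation as R
s=robot.sense();q=s['orientation'];r=R.from_quat([q[1],q[2],q[3],q[0]]).as_matrix()
print(round(s['clock'],2),np.round(s['eef_pos'],4),'xax',np.round(r[:,0],3),'yax',np.round(r[:,1],3),'z',np.round(r[:,2],3),'F',np.round(s['ft_force'],2),'T',np.round(s['ft_torque'],3),'gap',round(s['finger_gap'],3),'j',np.round(s['joints'],2),'jt6',np.round(s['joint_torque'][-1],3))
E
python3 s.py
```

```text
1.0 [0.2022 0.5649 0.2028] xax [ 0.337  0.941 -0.   ] yax [-0. -0. -1.] z [-0.941  0.337  0.   ] F [ 0.08 -0.17 -0.27] T [ 0.052  0.037 -0.021] gap 0.997 j [ 1.11  0.36  1.51  0.    1.27 -0.12] jt6 0.0
```

Call:
{"api": "jog_arm", "payload": {
  "targets": [
    [[0, 0, 0.06, 38, -42, 0, 0.1], [0, 0, 0.06, 38, -42, 0, 0.1], [0, 0, 0.06, 38, -42, 0, 0.1], [0, 0, 0.06, 38, -42, 0, 0.1], [0, 0, 0.06, 38, -42, 0, 0.1], [0, 0, 0.06, 38, -42, 0, 0.1], [0, 0, 0, 38, -42, 0, 0.1], [0, 0, 0, 0, 0, -40, 0.1], [0, 0, 0, 0, 0, 0, 0.1]]
  ]
}}

```text
clock: 2.12
eef_pos: [0.4776, 0.2625, 0.1641]
orientation: [-0.492, 0.493, 0.51, -0.505]
ft_force: [-0.5, 0.2, -0.2]
finger_gap: 0.554
```

```bash
python3 s.py
```

```text
2.12 [0.4776 0.2625 0.1641] xax [-0.03   1.     0.004] yax [ 0.006  0.005 -1.   ] z [-1.    -0.03  -0.006] F [-0.51  0.16 -0.23] T [ 0.043 -0.004  0.013] gap 0.554 j [ 0.37  0.32  1.68  0.    1.14 -1.23] jt6 -0.024
```

Call:
{"api": "jog_arm", "payload": {
  "targets": [
    [[0, 0, -0.01, -8, 8, -35, 0.1], [0, 0, 0, 0, 0, -35, 0.1], [0, 0, 0, 0, 0, -25, 0.1], [0, 0, 0, 0, 0, 0, 0.1]]
  ]
}}

```text
clock: 2.62
eef_pos: [0.4727, 0.2747, 0.0729]
orientation: [-0.493, 0.496, 0.511, -0.5]
ft_force: [-0.1, 0.6, -0.5]
finger_gap: 0.553
```

```bash
python3 s.py; python3 - <<'E'
from h import *
p=cam('top');q=cam('scene')
z=lambda i,r:cv2.resize(i['image'][r[1]:r[3],r[0]:r[2],::-1],(400,400),interpolation=cv2.INTER_CUBIC)
cv2.imwrite('pics/g1.png',np.hstack([z(p,(230,160,310,240)),z(q,(330,170,410,250))]))
E
```

```text
2.62 [0.4727 0.2747 0.0729] xax [-0.023  1.     0.008] yax [ 0.014  0.008 -1.   ] z [-1.    -0.023 -0.014] F [-0.06  0.61 -0.46] T [-0.019  0.022  0.057] gap 0.553 j [ 0.4   0.43  1.78  0.    0.92 -1.2 ] jt6 -0.0
```

View pics/g1.png

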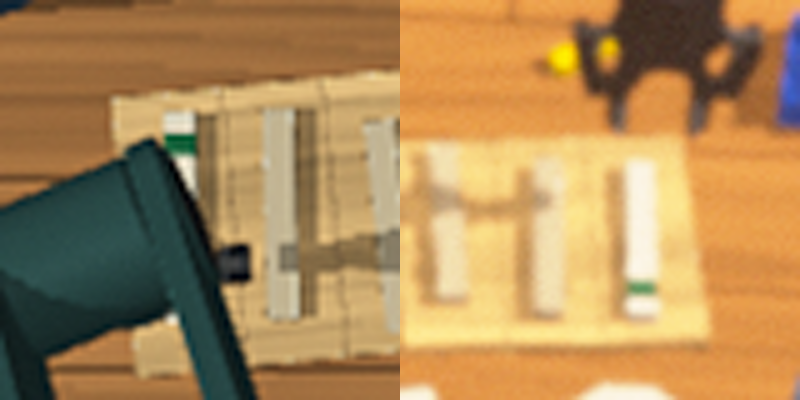

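Call:
{"api": "jog_arm", "payload": {
  "targets": [
    [[-0.008, 0.014, 0, -3, -4, -10, 0.1], [0, 0, 0, 0, 0, -20, 0.1], [0, 0, 0, 0, 0, -14, 0.1], [0, 0, 0, 0, 0, 0, 0.1]]
  ]
}}

```text
clock: 3.22
eef_pos: [0.4746, 0.2726, 0.0332]
orientation: [-0.492, 0.495, 0.509, -0.503]
ft_force: [-0.2, 0.7, 0.4]
finger_gap: 0.55
```

```bash
python3 s.py
```

```text
3.23 [0.4746 0.2726 0.0332] xax [-0.024  1.     0.004] yax [ 0.01   0.004 -1.   ] z [-1.    -0.024 -0.01 ] F [-0.17  0.71  0.41] T [ 0.012  0.042 -0.018] gap 0.55 j [ 0.4   0.49  1.8  -0.    0.84 -1.2 ] jt6 -0.0
```

Call:
{"api": "jog_arm", "payload": {
  "targets": [
    [[-0.004, 0.01, 0, -5, -2, -6, 0.1], [0, 0, 0, 0, 0, -1, 0.1], [0, 0, 0, 0, 0, 0, -0.2], [0, 0, 0, 0, 0, 0, -1], [0, 0, 0, 0, 0, 0, -1], [0, 0, 0, 0, 0, 0, -1], [0, 0, 0, 0, 0, 0, -1]]
  ]
}}

```text
clock: 4.1
eef_pos: [0.4705, 0.2709, 0.0273]
orientation: [-0.494, 0.494, 0.506, -0.505]
ft_force: [-0.5, 0.1, -0.7]
finger_gap: -0.001
```

```bash
python3 s.py
```

```text
4.1 [0.4705 0.2709 0.0273] xax [-0.024  1.     0.001] yax [ 0.001  0.001 -1.   ] z [-1.    -0.024 -0.001] F [-0.46  0.09 -0.73] T [-0.028 -0.017  0.043] gap -0.001 j [ 0.4   0.5   1.81 -0.    0.83 -1.2 ] jt6 0.0
```

```bash
python3 - <<'E'
from h import *
p=cam('top');q=cam('scene')
z=lambda i,r:cv2.resize(i['image'][r[1]:r[3],r[0]:r[2],::-1],(400,400),interpolation=cv2.INTER_CUBIC)
cv2.imwrite('pics/g2.png',np.hstack([z(p,(230,160,310,240)),z(q,(330,170,410,250))]))
for X in((.47,.271,.016),(.434,.27,.026),(.584,.271,.026)): print(proj(q,X),proj(p,X))
E
```

```text
[377.66259968 209.68688508] [265.55893254 214.14044829]
[377.59276298 200.99032742] [265.46127624 224.26793818]
[378.05104423 231.80706929] [265.42089888 181.93768722]
```

View pics/g2.png

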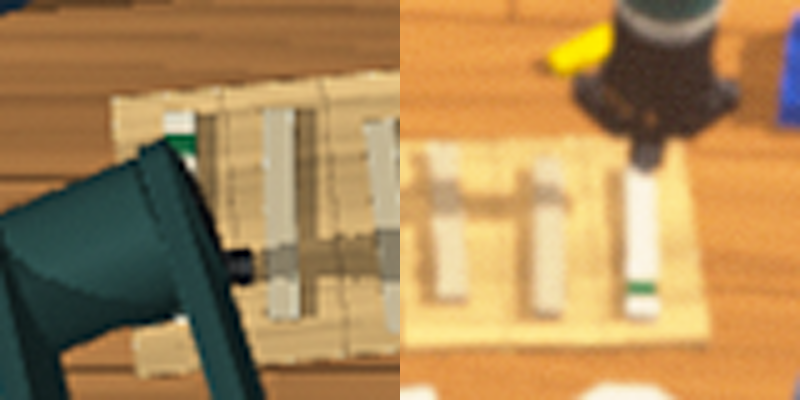

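Call:
{"api": "jog_arm", "payload": {
  "targets": [
    [[0, 0, 0, 0, 0, 2, 0.1], [0, 0, 0, 0, 0, 0, 0.1], [0, 0, 0, 0, 0, 0, 0.1], [0, 0, 0, 0, 0, -5, 0.1], [0, 0, 0, 0, 0, -3, 0.1], [0, 0, 0, 0, 0, -3, 0.1], [0, 0, 0, 0, 0, 0, 0.1]]
  ]
}}

```text
clock: 5.08
eef_pos: [0.4702, 0.2708, 0.0174]
orientation: [-0.494, 0.494, 0.506, -0.506]
ft_force: [0.2, -0.8, 0.2]
finger_gap: 0.55
```

```bash
python3 s.py; python3 - <<'E'
from h import *
p=cam('top');q=cam('scene')
z=lambda i,r:cv2.resize(i['image'][r[1]:r[3],r[0]:r[2],::-1],(400,400),interpolation=cv2.INTER_CUBIC)
cv2.imwrite('pics/g3.png',np.hstack([z(p,(230,160,310,240)),z(q,(345,180,395,230))]))
E
```

```text
5.08 [0.4702 0.2708 0.0174] xax [-0.024  1.     0.   ] yax [ 0.001  0.    -1.   ] z [-1.    -0.024 -0.001] F [ 0.17 -0.83  0.2 ] T [-0.012 -0.031 -0.037] gap 0.55 j [ 0.4   0.51  1.82 -0.    0.81 -1.2 ] jt6 -0.0
```

View pics/g3.png

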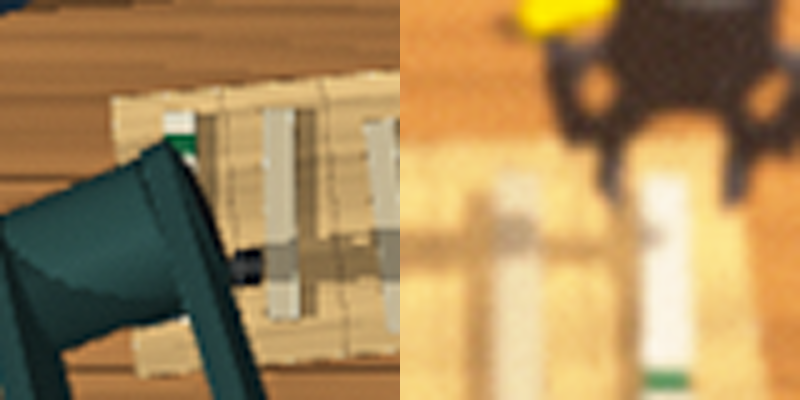

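Call:
{"api": "jog_arm", "payload": {
  "targets": [
    [[0, 0, 0, 0, -1, -5, 0.1], [0, 0, 0, 0, 0, -4, 0.1], [0, 0, 0, 0, 0, -3, 0.1], [0, 0, 0, 0, 0, 0, 0.1]]
  ]
}}

```text
clock: 5.68
eef_pos: [0.4705, 0.2698, 0.0049]
orientation: [-0.494, 0.494, 0.506, -0.505]
ft_force: [0.2, 0.8, -0.1]
finger_gap: 0.549
```

```bash
python3 s.py
```

```text
5.67 [0.4705 0.2698 0.0049] xax [-0.024  1.     0.   ] yax [ 0.001  0.001 -1.   ] z [-1.    -0.024 -0.001] F [ 0.25  0.83 -0.14] T [ 0.024 -0.013 -0.012] gap 0.549 j [ 0.39  0.53  1.82 -0.    0.78 -1.2 ] jt6 -0.0
```

Call:
{"api": "jog_arm", "payload": {
  "targets": [
    [[0, 0, 0, 0, 0, -3, 0.1], [0, 0, 0, 0, 0, -2, 0.1], [0, 0, 0, 0, 0, 0, 0.1]]
  ]
}}

```text
clock: 6.05
eef_pos: [0.4706, 0.2698, -0.0004]
orientation: [-0.494, 0.494, 0.506, -0.505]
ft_force: [-0.4, -0.2, 0.4]
finger_gap: 0.552
```

```bash
python3 s.py; python3 - <<'E'
from h import *
q=cam('scene')
z=lambda i,r:cv2.resize(i['image'][r[1]:r[3],r[0]:r[2],::-1],(400,400),interpolation=cv2.INTER_CUBIC)
cv2.imwrite('pics/g4.png',z(q,(345,180,395,230)))
E
```

```text
6.05 [ 4.706e-01  2.698e-01 -4.000e-04] xax [-0.024  1.     0.001] yax [ 0.002  0.001 -1.   ] z [-1.    -0.024 -0.002] F [-0.44 -0.15  0.39] T [ 0.009 -0.007  0.015] gap 0.552 j [ 0.39  0.54  1.83 -0.    0.77 -1.2 ] jt6 -0.0
```

View pics/g4.png

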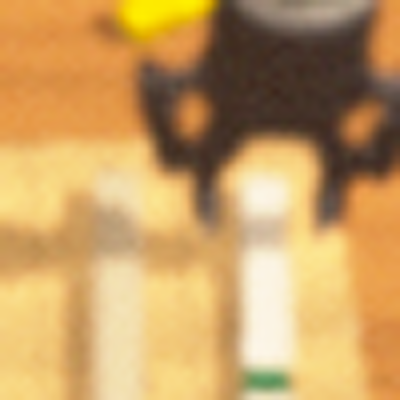

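Call:
{"api": "jog_arm", "payload": {
  "targets": [
    [[0, 0, 0, 0, 0, -3, 0.1], [0, 0, 0, 0, 0, -2, 0.1], [0, 0, 0, 0, 0, 0, 0.1]]
  ]
}}

```text
clock: 6.48
eef_pos: [0.4708, 0.2699, -0.0056]
orientation: [-0.494, 0.494, 0.507, -0.505]
ft_force: [0.1, 0.8, -0.1]
finger_gap: 0.551
```

Call:
{"api": "jog_arm", "payload": {
  "targets": [
    [[0, 0, 0, 0, 0, -2, 0.1], [0, 0, 0, 0, 0, 0, 0.1]]
  ]
}}

```text
clock: 6.72
eef_pos: [0.4708, 0.27, -0.0077]
orientation: [-0.494, 0.494, 0.507, -0.505]
ft_force: [0.9, 0.4, -0.8]
finger_gap: 0.55
```

Call:
{"api": "jog_arm", "payload": {
  "targets": [
    [[0, 0, 0, 0, 0, -2, 0.1], [0, 0, 0, 0, 0, -2, 0.1]]
  ]
}}

```text
clock: 6.98
eef_pos: [0.471, 0.27, -0.0118]
orientation: [-0.494, 0.494, 0.507, -0.505]
ft_force: [1.1, -0.5, -0.4]
finger_gap: 0.549
```

Call:
{"api": "jog_arm", "payload": {
  "targets": [
    [[0, 0, 0, 0, 0, -2, 0.1], [0, 0, 0, 0, 0, -1, 0.1]]
  ]
}}

```text
clock: 7.22
eef_pos: [0.4709, 0.27, -0.0151]
orientation: [-0.494, 0.494, 0.507, -0.505]
ft_force: [-0.3, -0.6, 0.4]
finger_gap: 0.548
```

Call:
{"api": "jog_arm", "payload": {
  "targets": [
    [[0, 0, 0, 0, 0, -1, 0.1], [0, 0, 0, 0, 0, 0, 0.1]]
  ]
}}

```text
clock: 7.48
eef_pos: [0.4708, 0.2699, -0.0163]
orientation: [-0.494, 0.494, 0.507, -0.505]
ft_force: [0.0, -0.3, 0.5]
finger_gap: 0.55
```

Call:
{"api": "jog_arm", "payload": {
  "targets": [
    [[0, 0, 0, 0, 0, 0, -0.2], [0, 0, 0, 0, 0, 0, -0.4], [0, 0, 0, 0, 0, 0, -0.6], [0, 0, 0, 0, 0, 0, -0.7], [0, 0, 0, 0, 0, 0, -0.7]]
  ]
}}

```text
clock: 8.1
eef_pos: [0.471, 0.2701, -0.016]
orientation: [-0.494, 0.494, 0.507, -0.505]
ft_force: [-0.0, -0.9, 0.1]
finger_gap: 0.238
```

```bash
python3 s.py
```

```text
8.1 [ 0.471   0.2701 -0.016 ] xax [-0.024  1.     0.001] yax [ 0.002  0.001 -1.   ] z [-1.    -0.024 -0.002] F [-0.03 -0.9   0.1 ] T [-0.07   0.011  0.025] gap 0.238 j [ 0.39  0.57  1.84 -0.    0.74 -1.2 ] jt6 0.004
```

Call:
{"api": "jog_arm", "payload": {
  "targets": [
    [[0, 0, 0, 0, 0, 5, -1], [0, 0, 0, 0, 0, 25, -1], [0, 0, 0, 0, 0, 30, -1], [0, 0, 0, -2, -25, 0, -1], [0, 0, 0.03, -5, -40, 0, -1], [0, 0, 0.03, -5, -45, 0, -1], [0, 0, 0.03, -5, -45, 0, -1], [0, 0, 0.03, -5, -45, 0, -1], [0, 0, 0.02, -5, -45, 0, -1], [0, 0, 0.02, -5, -45, 0, -1], [0, 0, 0, -3, -35, 0, -1], [0, 0, 0, 0, 0, 0, -1]]
  ]
}}

```text
clock: 9.6
eef_pos: [0.4367, -0.0639, 0.0492]
orientation: [-0.448, 0.452, 0.548, -0.543]
ft_force: [-0.0, 0.5, -0.7]
finger_gap: 0.237
```

```bash
python3 s.py; python3 - <<'E'
from h import *
p=cam('top');q=cam('scene')
z=lambda i,r:cv2.resize(i['image'][r[1]:r[3],r[0]:r[2],::-1],(400,400),interpolation=cv2.INTER_CUBIC)
cv2.imwrite('pics/g5.png',np.hstack([z(p,(340,155,440,255)),z(q,(215,140,315,240))]))
E
```

```text
9.6 [ 0.4367 -0.0639  0.0492] xax [-0.191  0.982 -0.   ] yax [ 0.009  0.001 -1.   ] z [-0.982 -0.191 -0.009] F [-0.05  0.47 -0.67] T [-0.032  0.029 -0.004] gap 0.237 j [-0.31  0.35  2.02  0.01  0.76 -2.07] jt6 -0.356
```

View pics/g5.png

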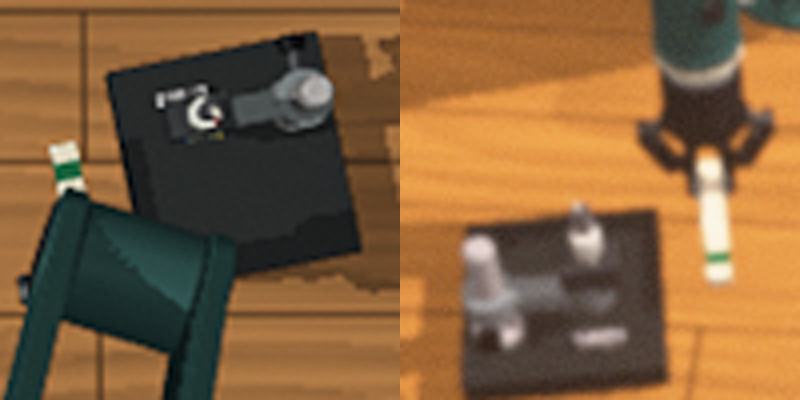

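Call:
{"api": "jog_arm", "payload": {
  "targets": [
    [[0, 0.009, 0, -2, -40, 0, -1], [0, 0, 0, -3, -45, 0, -1], [0, 0, 0, -3, -28, 0, -1], [0, 0, 0, 0, 0, 0, -1]]
  ]
}}

```text
clock: 10.2
eef_pos: [0.4291, -0.1727, 0.0493]
orientation: [-0.448, 0.446, 0.548, -0.547]
ft_force: [0.4, -0.2, -1.0]
finger_gap: 0.236
```

```bash
python3 s.py
```

```text
10.2 [ 0.4291 -0.1727  0.0493] xax [-0.2    0.98   0.004] yax [-0.001  0.003 -1.   ] z [-0.98 -0.2   0.  ] F [ 0.42 -0.17 -0.95] T [ 0.04   0.025 -0.005] gap 0.236 j [-0.53  0.38  1.97  0.    0.8  -2.31] jt6 -0.284
```

Call:
{"api": "jog_arm", "payload": {
  "targets": [
    [[0, 0, -0.009, 0, -12, -8, -1], [0, 0, 0, 0, 0, -16, -1], [0, 0, 0, 0, 0, -7, -1], [0, 0, 0, 0, 0, 0, -1]]
  ]
}}

```text
clock: 10.7
eef_pos: [0.4292, -0.1813, 0.0164]
orientation: [-0.45, 0.447, 0.547, -0.546]
ft_force: [-0.6, 0.5, -0.3]
finger_gap: 0.239
```

```bash
python3 s.py; cat > ov.py <<'E'
from m import *
import sys
st=[float(x) for x in sys.argv[2:5]]
def pt(a,b,z): 
    c,s=np.cos(st[2]),np.sin(st[2]); return (st[0]+c*a-s*b,st[1]+s*a+c*b,z)
o=[]
for n,(u,v) in(('top',(365,160)),('scene',(228,180))):
    p=cam(n);b=cv2.resize(p['image'][v:v+66,u:u+60,::-1],None,fx=6.6,fy=6.6,interpolation=cv2.INTER_CUBIC)
    for X,cl in((pt(0,0,.199),(0,0,255)),(pt(0,-.095,.162),(0,255,0)),(pt(.02,.022,.05),(255,0,255)),(pt(.02,-.022,.05),(255,0,255)),*[(pt(a,b_,.04),(255,255,0)) for a in(-.14,.06) for b_ in(-.13,.06)],(pt(-.03,.011,.055),(0,200,255)),(pt(-.03,-.011,.055),(0,200,255))):
        cv2.circle(b,tuple(np.round((proj(p,X)-[u,v]+.5)*6.6).astype(int)),2,cl,-1)
    o.append(b)
cv2.imwrite('pics/'+sys.argv[1],np.hstack(o))
E
python3 ov.py g6.png .569 -.158 .19
```

```text
10.7 [ 0.4292 -0.1813  0.0164] xax [-0.195  0.981  0.005] yax [-0.002  0.005 -1.   ] z [-0.981 -0.195  0.001] F [-0.58  0.46 -0.32] T [ 0.014 -0.011 -0.033] gap 0.239 j [-0.55  0.44  1.98  0.    0.72 -2.32] jt6 -0.001
```

View pics/g6.png

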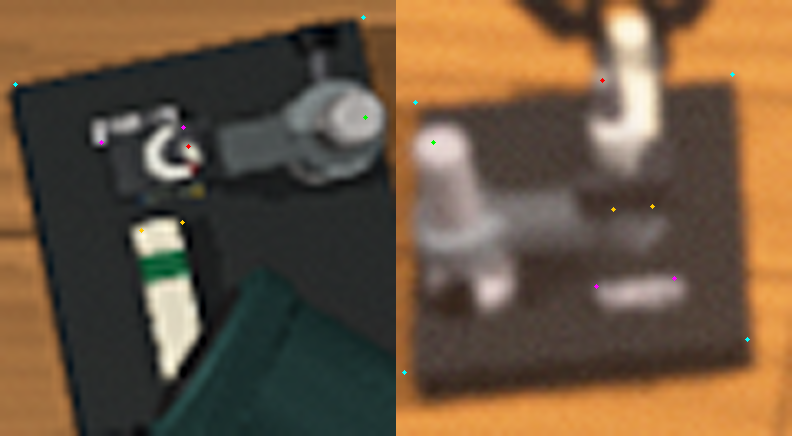

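Call:
{"api": "jog_arm", "payload": {
  "targets": [
    [[-0.005, 0, -0.01, 0, 1, -3, -1], [0, 0, 0, 0, 0, -1, -1], [0, 0, 0, 0, 0, 0, -1]]
  ]
}}

```text
clock: 11.18
eef_pos: [0.4302, -0.1807, 0.0135]
orientation: [0.451, -0.452, -0.544, 0.545]
ft_force: [-0.1, -0.2, -1.1]
finger_gap: 0.236
```

```bash
python3 s.py
```

```text
11.18 [ 0.4302 -0.1807  0.0135] xax [-0.184  0.983 -0.002] yax [ 0.    -0.002 -1.   ] z [-0.983 -0.184  0.   ] F [-0.11 -0.17 -1.13] T [-0.054  0.042  0.021] gap 0.236 j [-0.54  0.45  1.99 -0.    0.71 -2.3 ] jt6 0.006
```

Call:
{"api": "jog_arm", "payload": {
  "targets": [
    [[0, 0, 0, 0, 0, -1, -1], [0, 0, 0, 0, 0, 0, -1]]
  ]
}}

```text
clock: 11.42
eef_pos: [0.4303, -0.1809, 0.0127]
orientation: [0.451, -0.452, -0.544, 0.545]
ft_force: [-0.4, -0.5, -1.0]
finger_gap: 0.236
```

Call:
{"api": "jog_arm", "payload": {
  "targets": [
    [[0, 0, 0, 0, 0, -0.8, -1], [0, 0, 0, 0, 0, 0, -1]]
  ]
}}

```text
clock: 11.68
eef_pos: [0.4304, -0.1809, 0.012]
orientation: [0.451, -0.452, -0.544, 0.544]
ft_force: [-0.5, 0.2, 1.2]
finger_gap: 0.241
```

```bash
python3 s.py
```

```text
11.68 [ 0.4304 -0.1809  0.012 ] xax [-0.184  0.983 -0.002] yax [ 0.001 -0.002 -1.   ] z [-0.983 -0.184 -0.   ] F [-0.51  0.23  1.19] T [ 0.125 -0.051  0.092] gap 0.241 j [-0.54  0.45  1.99 -0.    0.7  -2.3 ] jt6 0.018
```

Call:
{"api": "jog_arm", "payload": {
  "targets": [
    [[0, 0, 0.004, 6, 1.2, 0.3, -1], [0, 0, 0, 9.8, 1.9, 0, -1], [0, 0, 0, 9.8, 1.9, 0, -1], [0, 0, 0, 8, 1.5, 0, -1], [0, 0, 0, 4, 0.8, 0, -1], [0, 0, 0, 0, 0, 0, -1]]
  ]
}}

```text
clock: 12.42
eef_pos: [0.4718, -0.1732, 0.0122]
orientation: [0.449, -0.451, -0.545, 0.545]
ft_force: [0.2, -0.7, -0.2]
finger_gap: 0.241
```

```bash
python3 s.py;python3 ov.py g7.png .569 -.1555 .19
```

```text
12.43 [ 0.4718 -0.1732  0.0122] xax [-0.189  0.982 -0.003] yax [ 0.002 -0.002 -1.   ] z [-0.982 -0.189 -0.001] F [ 0.22 -0.69 -0.23] T [ 0.016 -0.019 -0.019] gap 0.241 j [-0.49  0.48  1.91 -0.    0.75 -2.25] jt6 0.017
```

View pics/g7.png

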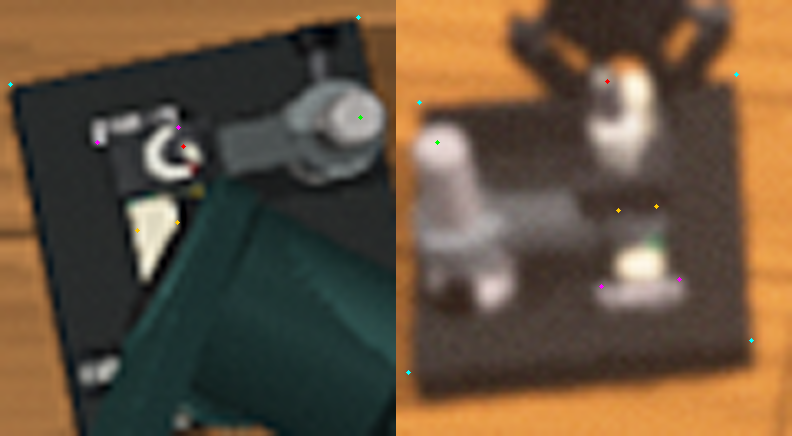

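Call:
{"api": "jog_arm", "payload": {
  "targets": [
    [[0, 0, 0, 1, 0.2, 0, -1], [0, 0, 0, 1, 0.2, 0, -1], [0, 0, 0, 0, 0, 0, -1]]
  ]
}}

```text
clock: 12.9
eef_pos: [0.4725, -0.1727, 0.0122]
orientation: [0.45, -0.451, -0.545, 0.545]
ft_force: [0.5, -0.6, -0.4]
finger_gap: 0.238
```

Call:
{"api": "jog_arm", "payload": {
  "targets": [
    [[0, 0, 0, 1, 0.2, 0, -1], [0, 0, 0, 0.7, 0.1, 0, -1], [0, 0, 0, 0, 0, 0, -1]]
  ]
}}

```text
clock: 13.28
eef_pos: [0.4741, -0.1724, 0.0122]
orientation: [0.45, -0.451, -0.545, 0.545]
ft_force: [-0.1, 0.9, -0.7]
finger_gap: 0.237
```

Call:
{"api": "jog_arm", "payload": {
  "targets": [
    [[0, 0, 0, 0.7, 0.1, 0, -1], [0, 0, 0, 0, 0, 0, -1]]
  ]
}}

```text
clock: 13.52
eef_pos: [0.4749, -0.1722, 0.0122]
orientation: [0.45, -0.451, -0.545, 0.545]
ft_force: [0.3, 0.2, -0.1]
finger_gap: 0.236
```

Call:
{"api": "jog_arm", "payload": {
  "targets": [
    [[0, 0, 0, 0.8, 0.15, 0, -1], [0, 0, 0, 0.5, 0.1, 0, -1]]
  ]
}}

```text
clock: 13.78
eef_pos: [0.4762, -0.172, 0.0122]
orientation: [0.45, -0.451, -0.544, 0.545]
ft_force: [-0.0, -0.1, -1.0]
finger_gap: 0.238
```

Call:
{"api": "jog_arm", "payload": {
  "targets": [
    [[0, 0, 0, 0.8, 0.15, 0, -1], [0, 0, 0, 0.5, 0.1, 0, -1]]
  ]
}}

```text
clock: 14.02
eef_pos: [0.4761, -0.1718, 0.012]
orientation: [0.451, -0.45, -0.544, 0.546]
ft_force: [-3.1, -2.3, 2.5]
finger_gap: 0.234
```

Call:
{"api": "jog_arm", "payload": {
  "targets": [
    [[0, 0, 0, 0.8, 0.15, 0, -1], [0, 0, 0, 0.3, 0.1, 0, -1]]
  ]
}}

```text
clock: 14.28
eef_pos: [0.4761, -0.1718, 0.0121]
orientation: [0.451, -0.45, -0.544, 0.547]
ft_force: [-2.9, -2.1, 0.7]
finger_gap: 0.239
```

Call:
{"api": "jog_arm", "payload": {
  "targets": [
    [[0, 0, 0, 0.8, 0.15, 0, -1], [0, 0, 0, 0.3, 0.1, 0, -1]]
  ]
}}

```text
clock: 14.52
eef_pos: [0.476, -0.1718, 0.0121]
orientation: [0.452, -0.449, -0.543, 0.547]
ft_force: [-3.9, -2.2, 0.8]
finger_gap: 0.239
```

Call:
{"api": "jog_arm", "payload": {
  "targets": [
    [[0, 0, 0, 0, 0, 0, -1], [0, 0, 0, 0, 0, 0, -0.3], [0, 0, 0, 0, 0, 0, 0.1], [0, 0, 0, 0, 0, 0, 0.1]]
  ]
}}

```text
clock: 15.02
eef_pos: [0.4781, -0.1717, 0.0123]
orientation: [0.451, -0.45, -0.544, 0.546]
ft_force: [0.2, -0.5, 0.3]
finger_gap: 0.552
```

```bash
python3 s.py
```

```text
15.03 [ 0.4781 -0.1717  0.0123] xax [-0.188  0.982 -0.002] yax [-0.003 -0.002 -1.   ] z [-0.982 -0.188  0.003] F [ 0.24 -0.45  0.3 ] T [ 0.013  0.015 -0.046] gap 0.552 j [-0.48  0.49  1.89 -0.    0.76 -2.23] jt6 0.0
```

Call:
{"api": "jog_arm", "payload": {
  "targets": [
    [[0, 0, 0, 0, 0, 15, 0.1], [0, 0, 0, 0, 0, 40, 0.1], [0, 0, 0, 0, 0, 50, 0.1], [0, 0, 0, 0, 0, 55, 0.1], [0, 0, 0, 0, 0, 45, 0.1], [0, 0, 0, 0, 0, 0, 0.1]]
  ]
}}

```text
clock: 15.78
eef_pos: [0.4779, -0.1709, 0.2289]
orientation: [0.449, -0.452, -0.544, 0.546]
ft_force: [0.4, -0.3, -0.6]
finger_gap: 0.55
```

```bash
python3 s.py;python3 ov.py g8.png .567 -.154 .19
```

```text
15.78 [ 0.4779 -0.1709  0.2289] xax [-0.189  0.982 -0.004] yax [ 0.001 -0.004 -1.   ] z [-0.982 -0.189 -0.001] F [ 0.41 -0.33 -0.62] T [-0.031 -0.011 -0.022] gap 0.55 j [-0.48  0.2   1.67 -0.    1.27 -2.24] jt6 -0.001
```

View pics/g8.png

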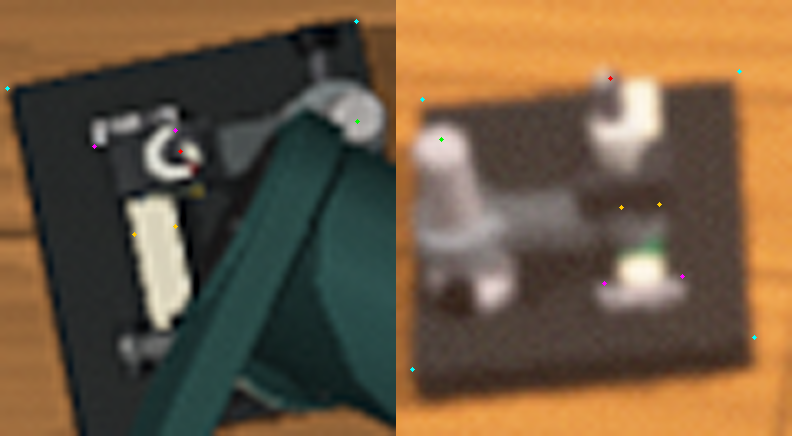

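Call:
{"api": "jog_arm", "payload": {
  "targets": [
    [[0, 0, 0.16, 20, 4, 0, 0.1], [0, 0, 0.16, 23, 4, 0, 0.1], [0, 0, 0.16, 23, 4, 0, 0.1], [0, 0, 0.16, 18, 3, 0, 0.1], [0, 0, 0.16, 5, 1, 0, 0.1], [0, 0, 0, 0, 0, 0, 0.1]]
  ]
}}

```text
clock: 16.62
eef_pos: [0.5591, -0.1497, 0.2146]
orientation: [0.202, -0.187, -0.677, 0.682]
ft_force: [-0.1, -0.5, -1.0]
finger_gap: 0.547
```

```bash
python3 s.py
```

```text
16.62 [ 0.5591 -0.1497  0.2146] xax [-0.848  0.529  0.019] yax [-0.023 -0.001 -1.   ] z [-0.529 -0.848  0.013] F [-0.09 -0.52 -1.03] T [-0.025 -0.014 -0.06 ] gap 0.547 j [-0.37  0.33  1.52 -0.01  1.31 -2.96] jt6 -0.808
```

Call:
{"api": "jog_arm", "payload": {
  "targets": [
    [[0, -0.023, -0.06, 8, -5, 0, 0.1], [0, 0, 0, 0, 0, -20, 0.1], [0, 0, 0, 0, 0, 0, 0.1]]
  ]
}}

```text
clock: 17.0
eef_pos: [0.5638, -0.1539, 0.1909]
orientation: [-0.222, 0.217, 0.672, -0.672]
ft_force: [0.6, 0.2, 0.4]
finger_gap: 0.547
```

```bash
python3 s.py
```

```text
17.0 [ 0.5638 -0.1539  0.1909] xax [-0.808  0.59   0.007] yax [-0.006  0.003 -1.   ] z [-0.59  -0.808  0.002] F [0.57 0.22 0.45] T [0.009 0.014 0.009] gap 0.547 j [-0.38  0.35  1.55  0.    1.24 -2.9 ] jt6 -0.015
```

Call:
{"api": "jog_arm", "payload": {
  "targets": [
    [[0, -0.006, 0, 3, -1, -15, 0.1], [0, 0, 0, 0, 0, -14, 0.1], [0, 0, 0, 0, 0, -10, 0.1], [0, 0, 0, 0, 0, 0, 0.1]]
  ]
}}

```text
clock: 17.5
eef_pos: [0.5664, -0.1549, 0.1493]
orientation: [-0.221, 0.22, 0.673, -0.671]
ft_force: [0.1, 0.0, -0.8]
finger_gap: 0.549
```

```bash
python3 s.py
```

```text
17.5 [ 0.5664 -0.1549  0.1493] xax [-0.806  0.592  0.002] yax [-0.001  0.003 -1.   ] z [-0.592 -0.806 -0.002] F [ 0.14  0.04 -0.75] T [-0.003  0.012 -0.019] gap 0.549 j [-0.39  0.39  1.6   0.    1.15 -2.9 ] jt6 0.001
```

Close softly in stages.

Call:
{"api": "jog_arm", "payload": {
  "targets": [
    [[0, 0, 0, 0, 0, 0, -0.2], [0, 0, 0, 0, 0, 0, -0.4], [0, 0, 0, 0, 0, 0, -0.6], [0, 0, 0, 0, 0, 0, -0.7], [0, 0, 0, 0, 0, 0, -0.7]]
  ]
}}

```text
clock: 18.12
eef_pos: [0.5685, -0.1561, 0.1509]
orientation: [-0.219, 0.221, 0.673, -0.671]
ft_force: [1.8, -1.0, -2.6]
finger_gap: 0.175
```

```bash
python3 s.py
```

```text
18.12 [ 0.5685 -0.1561  0.1509] xax [-0.806  0.592 -0.002] yax [ 0.004  0.001 -1.   ] z [-0.592 -0.806 -0.003] F [ 1.82 -1.   -2.63] T [-0.132 -0.143 -0.023] gap 0.175 j [-0.39  0.39  1.6   0.    1.15 -2.9 ] jt6 -0.002
```

Call:
{"api": "jog_arm", "payload": {
  "targets": [
    [[0, 0, 0, 0, 0, 0, -1], [0, 0, -0.1, 0, 0, 0, -1], [0, 0, -0.15, 0, 0, 0, -1], [0, 0, -0.15, 0, 0, 0, -1], [0, 0, 0, 0, 0, 0, -1]]
  ]
}}

```text
clock: 18.75
eef_pos: [0.568, -0.1555, 0.1508]
orientation: [-0.352, 0.353, 0.613, -0.612]
ft_force: [0.9, -0.9, -0.7]
finger_gap: 0.171
```

```bash
python3 s.py
```

```text
18.75 [ 0.568  -0.1555  0.1508] xax [-0.503  0.865 -0.001] yax [ 0.003  0.    -1.   ] z [-0.865 -0.503 -0.002] F [ 0.93 -0.87 -0.75] T [-0.152 -0.154 -0.069] gap 0.171 j [-0.39  0.39  1.6   0.    1.15 -2.48] jt6 0.773
```

Call:
{"api": "jog_arm", "payload": {
  "targets": [
    [[0, 0, -0.15, 0, 0, 0, -1], [0, 0, -0.15, 0, 0, 0, -1], [0, 0, -0.15, 0, 0, 0, -1]]
  ]
}}

```text
clock: 19.12
eef_pos: [0.5677, -0.1547, 0.1508]
orientation: [-0.481, 0.482, 0.519, -0.518]
ft_force: [1.7, 0.2, -0.5]
finger_gap: 0.173
```

```bash
python3 s.py
```

```text
19.12 [ 0.5677 -0.1547  0.1508] xax [-0.074  0.997  0.   ] yax [ 0.002  0.    -1.   ] z [-0.997 -0.074 -0.002] F [ 1.69  0.22 -0.46] T [ 0.04  -0.115  0.001] gap 0.173 j [-0.38  0.39  1.6   0.    1.15 -2.03] jt6 -1.601
```

Call:
{"api": "jog_arm", "payload": {
  "targets": [
    [[0, 0, -0.15, 0, 0, 0, -1], [0, 0, -0.15, 0, 0, 0, -1], [0, 0, -0.15, 0, 0, 0, -1], [0, 0, -0.15, 0, 0, 0, -1], [0, 0, -0.05, 0, 0, 0, -1], [0, 0, 0, 0, 0, 0, -1], [0, 0, 0, 0, 0, 0, -1], [0, 0, 0, 0, 0, 0, -1]]
  ]
}}

```text
clock: 20.12
eef_pos: [0.5681, -0.1535, 0.1508]
orientation: [-0.621, 0.621, 0.339, -0.337]
ft_force: [1.6, 0.4, -0.7]
finger_gap: 0.169
```

```bash
cat >> s.py <<'E'
print('turned',round(2.5079-np.arctan2(r[1,0],r[0,0]),3),'jt',np.round(s['joint_torque'],3),'dq6',np.round(s['dq'][-1],4))
E
cat > t.py <<'E'
from h import *
T=[];J=[]
for _ in range(10):
    robot.camera('top'); s=robot.sense(); T.append(s['ft_torque'][2]); J.append(s['joint_torque'][-1])
print('Tz',np.round(np.mean(T),4),'sd',np.round(np.std(T),3),'jt6',np.round(np.mean(J),4),np.round(np.std(J),4))
E
python3 s.py; python3 t.py
```

```text
20.12 [ 0.5681 -0.1535  0.1508] xax [0.542 0.84  0.002] yax [ 0.003  0.001 -1.   ] z [-0.84   0.542 -0.002] F [ 1.64  0.42 -0.69] T [-0.087 -0.12  -0.06 ] gap 0.169 j [-0.38  0.39  1.6   0.    1.15 -1.38] jt6 -0.013
turned 1.51 jt [ 1.9500e-01 -5.3065e+01 -2.5266e+01  7.4000e-02  3.6900e-01 -1.3000e-02] dq6 -0.0132
Tz 0.0393 sd 0.028 jt6 0.0026 0.0116
```

```bash
python3 - <<'E'
from h import *
p=cam('top');q=cam('scene')
for n,c,P in(('top0',(391.5,183),p),('scene0',(260,199),q)):
    i=cv2.imread(f'pics/{n}.png').astype(int);x,y=map(int,c)
    print(n,'axis .199',proj(P,(.5675,-.1545,.199)).round(1),'.169',proj(P,(.5675,-.1545,.169)).round(1),'.139',proj(P,(.5675,-.1545,.139)).round(1), 'cols from',x-7,'rows from',y-8)
    r=i[y-8:y+9,x-7:x+9]; print('R-(G+B)/2\n',(r[...,2]-(r[...,0]+r[...,1])//2)); print('V\n',r.max(-1))
E
```

```text
top0 axis .199 [391.9 182.2] .169 [390.6 183. ] .139 [389.4 183.7] cols from 384 rows from 175
R-(G+B)/2
 [[ -2  -1  -2  -3  -2  -2  -2  -1  -1  -1   0  -1  -1  -2  -2  -2]
 [ -2  -3  -2  -2  -1   0  -1   3  -3  -3  -2   0  -1   0  -2  -1]
 [  1   2   1   0   2  -1   0   4  -1  -1   0  -2  -2  -1  -1  -1]
 [  4   4  -1   0   0   0   0   0   0  -2  -3  -2  -2  -2  -2  -2]
 [  4   2  -1  -1  -1   4   5   3  -2  -2  -2  -1  -2  -3  -3  -4]
 [ -1  -3  -4  -2   3   6   6   1  -3  -2  -2  -2  -2  -2  -4  -5]
 [ -2  -4  -3   2   6   5   1  -3   1   2  -2  -2  -1  -1  -4  -6]
 [ -3  -2  -1   6   6   4  -3  -4   4  11   9  -1  -2  -3  -4  -5]
 [ -4  -3   0   4   4   0  -2  -3   0   8   9   2  -3  -2  -3  -6]
 [ -3  -3  -1   4   4   4   2  -3   4  23  24   7  -4  -1  -3  -4]
 [ -2  -3   0   4   6   6   5   4   7  28  55   7  -3  -2  -3  -4]
 [ -2  -2  -3   1   3   6   6   5   4   9  22  -6  -3  -2  -1  -4]
 [ -1  -3  -2  -2  -3   0   3   2   1  -1  -5  -5  -2  -1  -2  -1]
 [ -4  -2  -1  -1  -2  -3  -2  -2  -4   1  18  20  -4  -2  -1  -2]
 [ -2  -5 -11  -7   0  -1   0   0  -2   2  25  25  -4  -
[... 2979 characters left out ...]
 181 215 198 133  86  77  77]
 [ 79  81  79  98 140 172 176 173 186 221 238 227 155  91  75  79]
 [ 75  71  78  97 150 199 223 230 233 236 243 228 159 103  84  79]
 [ 74  79  78  90 141 194 228 235 236 237 236 213 163 107  89  84]
 [ 77  72  78  84 121 162 199 213 217 218 219 207 161 111  94  96]
 [ 79  75  79  74  99 130 166 176 184 195 200 189 146 111  94  96]
 [ 73  73  74  77  87 114 147 163 166 181 180 159 124 101  93  98]
 [ 75  72  78  75  78  97 124 143 149 163 166 141 112  93  98  95]
 [ 80  78  76  75  79  86 106 123 126 142 146 124  99  92 102  90]
 [ 77  81  83  86  88  88  89  97 103 111 118 104  92  85  93  89]
 [ 82  84  84  91  89  89  89  86  93  87  86  86  79  83  81  79]]
```

Call:
{"api": "jog_arm", "payload": {
  "targets": [
    [[0, 0, -0.1, 0, 0, 0, -1], [0, 0, -0.12, 0, 0, 0, -1], [0, 0, -0.12, 0, 0, 0, -1], [0, 0, -0.12, 0, 0, 0, -1], [0, 0, -0.12, 0, 0, 0, -1], [0, 0, -0.12, 0, 0, 0, -1], [0, 0, -0.12, 0, 0, 0, -1], [0, 0, -0.12, 0, 0, 0, -1], [0, 0, -0.12, 0, 0, 0, -1], [0, 0, -0.12, 0, 0, 0, -1], [0, 0, -0.12, 0, 0, 0, -1], [0, 0, -0.12, 0, 0, 0, -1]]
  ]
}}

```text
clock: 22.22
eef_pos: [0.5706, -0.1529, 0.1508]
orientation: [-0.686, 0.689, -0.162, 0.167]
ft_force: [2.0, -0.8, -1.3]
finger_gap: 0.172
```

```bash
python3 s.py; python3 t.py
```

```text
22.23 [ 0.5706 -0.1529  0.1508] xax [ 0.891 -0.453  0.007] yax [ 0.005 -0.006 -1.   ] z [ 0.453  0.891 -0.003] F [ 1.95 -0.76 -1.29] T [-0.14  -0.237  0.059] gap 0.172 j [-0.38  0.39  1.6  -0.    1.14  0.1 ] jt6 -1.283
turned 2.978 jt [  0.257 -53.518 -25.089   0.125   0.541  -1.283] dq6 0.9933
Tz 0.0343 sd 0.032 jt6 0.1427 0.3555
```

Call:
{"api": "jog_arm", "payload": {
  "targets": [
    [[0, 0, -0.1, 0, 0, 0, -1], [0, 0, -0.12, 0, 0, 0, -1], [0, 0, -0.12, 0, 0, 0, -1], [0, 0, -0.12, 0, 0, 0, -1], [0, 0, -0.12, 0, 0, 0, -1], [0, 0, -0.12, 0, 0, 0, -1], [0, 0, 0, 0, 0, 0, -1]]
  ]
}}

```text
clock: 23.6
eef_pos: [0.5714, -0.154, 0.1508]
orientation: [-0.584, 0.59, -0.392, 0.397]
ft_force: [1.2, -0.2, -1.7]
finger_gap: 0.173
```

```bash
python3 s.py; python3 t.py
```

```text
23.6 [ 0.5714 -0.154   0.1508] xax [ 0.378 -0.926  0.01 ] yax [ 0.001 -0.01  -1.   ] z [ 0.926  0.378 -0.003] F [ 1.17 -0.21 -1.72] T [-0.159 -0.252  0.002] gap 0.173 j [-0.37  0.4   1.59 -0.01  1.15  0.81] jt6 0.653
turned 3.691 jt [ 3.9200e-01 -5.3822e+01 -2.4995e+01  2.8000e-02  6.9000e-01  6.5300e-01] dq6 -0.0238
Tz 0.0443 sd 0.034 jt6 0.056 0.0595
```

Call:
{"api": "jog_arm", "payload": {
  "targets": [
    [[0, 0, 0, 0, 0, 0, -0.3], [0, 0, 0, 0, 0, 0, 0.1], [0, 0, 0, 0, 0, 10, 0.1], [0, 0, 0, 0, 0, 40, 0.1], [0, 0, 0, -20, -4, 20, 0.1], [0, 0, 0, -40, -7, 0, 0.1], [0, 0, 0, -30, -6, 0, 0.1]]
  ]
}}

```text
clock: 24.98
eef_pos: [0.4799, -0.17, 0.2258]
orientation: [-0.585, 0.59, -0.392, 0.396]
ft_force: [0.1, -0.8, 0.3]
finger_gap: 0.553
```

```bash
python3 s.py; cat > red.py <<'E'
from h import *
acc=0
for k in range(3): acc=acc+cam('top')['image'].astype(float)/3
r=np.round(acc[175:192,384:400]).astype(int); print('R-(G+B)/2\n',r[...,0]-(r[...,1]+r[...,2])//2,'\nV\n',r.max(-1))
E
python3 red.py
```

```text
24.98 [ 0.4799 -0.17    0.2258] xax [ 0.38  -0.925  0.009] yax [ 0.001 -0.009 -1.   ] z [ 0.925  0.38  -0.002] F [ 0.08 -0.83  0.32] T [ 0.017  0.016 -0.005] gap 0.553 j [-0.47  0.2   1.67 -0.01  1.26  0.71] jt6 0.374
turned 3.689 jt [ 2.4600e+00 -4.0300e+01 -2.8654e+01  6.0000e-03  1.8100e-01  3.7400e-01] dq6 -0.2912
R-(G+B)/2
 [[ -1  -1  -1  -1  -2  -2  -2  -1  -1  -1  -1  -1  -1  -1  -2  -2]
 [ -2  -1  -2  -3   0   0  -1   3  -2  -2  -1  -1  -1  -1  -1  -1]
 [  2   1   0  -1   1  -1   0   5  -1  -1   0  -2  -2  -1  -2  -1]
 [  4   4   0   0   2   0   1   2  -1  -3  -2  -3  -1  -2  -1  -2]
 [  3   2  -1  -3  -1   4   6   5   1  -3  -3  -2  -2  -3  -4  -3]
 [ -1  -3  -4  -3   2   5   5  10  12   2  -2  -2  -2  -3  -4  -5]
 [ -3  -6  -7  -3   0   4  -2   9  13   6  -3  -2  -1  -3  -4  -5]
 [ -3  -7  11  43  40  13  -5   1   5   3  -2  -2  -3  -3  -5  -5]
 [ -4  -6  50 127  96  15  -4  -3  -3  -2  -1   0  -2  -1  -4  -5]
 [ -3  -3  32  55  28  -2   0  -2  -3   1   3   1  -2  -1  -2  -6]
 [ -2  -5  -6  -4   1   4   4   6   6   6   3  -2  -3  -2  -1  -3]
 [ -2  -3  -3  -1   3   6   5   
[... 814 characters left out ...]
 134  61  45  35  41  66  84]
 [ 53  52  63 168 214 130  43  88 129 107  60  45  35  37  62  85]
 [ 55  50  77 175 201 111  47  56  62  61  66  61  33  31  57  84]
 [ 55  49  77 173 220 178  74  34  46  85 105  65  34  34  48  74]
 [ 56  53  63 141 214 223 198 180 184 176 114  40  37  37  38  56]
 [ 57  56  50  77 127 172 207 212 209 164  57  30  35  35  36  41]
 [ 58  56  54  55  54  50  55  54  39  27  46  42  25  25  27  25]
 [ 58  52  46  40  39  43  40  32  46  55  82  80  29  31  32  27]
 [ 36  29  49  88 105  95  88  51  46  51  76  81  41  39  32  27]
 [ 98 138 139 190 200 193 168  76  17  23  32  40  40  35  27  26]
 [150 221 215 229 226 229 210 115  14  25  35  42  38  30  26  29]]
```

Call:
{"api": "jog_arm", "payload": {
  "targets": [
    [[0, 0, 0, -10, 0, 5, 0.1], [0, 0, 0, 0, 0, 0, 0.1], [0, 0, 0, 0, 0, 0, 0.1]]
  ]
}}

```text
clock: 25.5
eef_pos: [0.4718, -0.1701, 0.2319]
orientation: [-0.585, 0.589, -0.391, 0.397]
ft_force: [-0.2, 0.7, 0.5]
finger_gap: 0.549
```

```bash
python3 ov.py g9.png .5675 -.1545 .19
```

```text
(no output)
```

View pics/g9.png

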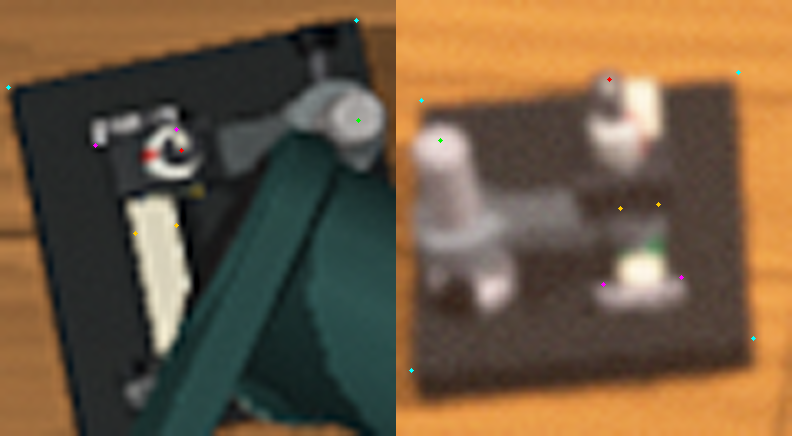

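```bash
python3 -c "
from bench import robot
print(robot.job_done())"
```

```text
the job is handed in; nothing more can be done
None
```

I handed the job in at about 25.7 s of the 64 s. The green-banded bar lies on the granite against the stop, clamped by the spindle, with the gripper well clear. I saw no verdict, so this rests on my own checks.

**Bar:** I slid it in until the wrist force showed about 4 N of contact with the stop, then let go. In the last picture its end is close to centred on the stop and it had not visibly moved since I released it.

**Ratchet:** I turned the knob 3.69 rad clockwise. The red line shows the thimble followed by only about 2.4 rad, so the slip is about 1.3 rad (±0.2), inside the 0.6 to 2.2 allowed. In the last picture the red line points left and the white line up, which agrees.

**Checks that failed or disagreed:**
- **Fingertip height:** The fingertips stood about 30 mm higher than the stated tool frame implied. My first close on the bar missed it, and I found the right height by feel.
- **Torque:** Wrist torque was too noisy to show the ratchet slipping, so the slip is judged from the pictures alone.
- **Clamping force:** I could not measure it. It is inferred from the ratchet having slipped, which the task puts at about 15 N.
- **Bystanders:** I did not check the other things on the bench again at the end. No force reading suggested I touched any of them.

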